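# Scrape the crispbread bits off the sloping bread board into its crumb tray

## Robot

A 7-joint arm with a two-finger parallel gripper is mounted at the origin on a cart in front of the work surface, level with it; the furniture and walls round the work are solid. World frame = base frame: x ahead of the robot, y to its left, z up, the work surface at z = 0. Lengths are in m, angles in rad, forces in N, time in s.
With the tool pointing down it reaches from about 0.4 to 0.85 m from the base axis. Payload 10.4 kg.
Tool frame: the origin (TCP) lies between the finger pads; the fingertips stand 11 mm ahead of it and the grasp point (between the pads) lies 8 mm behind it (tips_ahead is the distance from the TCP to the fingertips, in m); z points along the fingers, y is the line along which they close (so a half turn about z gives the same grasp; the last joint's range is limited). The gripper opens to 87 mm and grips with 3 to 60 N. Pads are 19 mm wide; open, the fingers measure 117 mm over their backs; the gripper's body (75 mm by 190 mm) begins 51 mm behind the grasp point.
Start: joints at [1.085, 0.332, -0.065, 1.46, 0.022, 1.35, -0.088], TCP at [0.279, -0.559, 0.234] pointing down, gripper open.
Joint ranges: [-2.6, 2.6], [-0.5, 2.12], [-1.47, 1.34], [0.16, 2.42], [-1.27, 4.41], [0.06, 2.06], [-2.6, 2.6]. Speed limits (rad/s): [2.22, 2.22, 2.79, 2.79, 3.14, 3.14, 3.14].

## Interface

Orientations are given as a unit quaternion [x, y, z, w].
In Python, from station import * gives the robot as it stands.
- The arm moves only by the tool step_arm, never from a script. Its argument "deltas" is a list of rows, each an object with "turn": the turn, a rotation vector about the tool's x, y, z in degrees, a list of three; "slide": the shift along the tool's x, y, z in cm, a list of three; "fingers": the closure in counts, from 0 (fully open) to 255 (shut). A call has exactly 8 rows; each row is the pose to reach, as a shift and turn from the pose commanded when the call began, along the tool's axes at that moment; what a row does not reach only later rows make up. A row lasts 1/12 s, in which the tool goes at most 41.7 mm and 7.16 degrees, less where a joint would pass 70% of its speed; a pose out of reach is approached as far as the arm can. A call with a gripper value outside its range is refused whole. The fingers move at their own pace and stop on an object; "newtons" is the grip in N (left out, the last holds). Time passes only in rows, so rows that repeat a pose let the fingers close, or fill a call up. It gives the time, the measured TCP pose, the force, the opening and the grip force at its end, in the units of the state.
- read_state(): the state, without advancing time (a new reading comes with each control period).
- get_image(name): name is "side" or "top" or "wrist"; returns a dict with "image" (384x512x3 uint8, red, green, blue), "K" (3x3 intrinsics, pixels), "position" and "rotation" of the camera in the world; the wrist camera has in their place "T_tool_cam" (4x4, takes a point from camera to tool coordinates, whose origin is the TCP and whose axes are the flange's). Camera axes: x right, y down, z forward; pixel columns grow to the right and rows downward; lengths in m; the calibration is good to about 2 mm. A picture is of the moment at which its call begins: read the wrist's pose just before it. There is no depth.
- job_done(): hands the job in; it is judged then, once.
Trained networks look in the newest picture that a camera, given by its name, has taken for a name from the list of things; names that differ only in an ending like _2 or _b are one class to them, and where a whole thing is asked for, a point or a joint stands for the part that bears it (a point fixed in the world has none). Each returns a list of dicts, best first, with "conf" (0 to 1); they miss things now and then, are a little off and sometimes report something else, mostly with a low value. They report only what shows in the picture. A call takes as long as a camera call. They do not tell look-alikes from the thing itself.
- boxes_of(camera, label): "extent" ([left, top, right, bottom] in pixels, round what is visible of it).
- place_of(camera, label): "point" ([row, column] in pixels: a listed point, or the origin of a listed thing).
The state is a dict: "time_s": time; "q": joint angles; "dq": joint speeds; "tau": joint torques, N m; "position": TCP position; "eef_rot": TCP orientation; "force": force on the tool from outside, world axes, zero at the start; "torque": the same for the moment, N m; "gripper_width": finger opening in m; "grip_force": force on a finger pad.
Only numpy, scipy, OpenCV 4.12 (cv2) and the standard library are available. Lean on these libraries where they do the work, as an engineer would, in place of code of your own. Each camera call takes 0.05 s, during which the arm holds its last target. There are 200 camera calls.

## Task

Take the scraper block from its rest by its grip and wipe the four broken bits of crispbread down the sloping bread board into the crumb tray at its foot: set its worn rubber sole flat on the board above the bits and keep it pressed flat on the wood all the way down to the lower edge, firmly but without leaning hard on it. Push the bits with the scraper only, never with the fingers. When all four lie in the tray, set the scraper gently back on its rest as it was and let go; leave the jar, the mug and the canister where they stand.

Things in the scene. Friction and masses are not known exactly. Their poses are not given: they have to be found in the camera images.
- board: Fixed sloping bread board, light wood, falling to the left, crumb tray along its foot. Origin: middle of the lower edge of the sloping face, 50 mm over the worktop; x runs up the slope in the face, y across it away from the robot, z is the face normal, leaning 28 deg from vertical to the left. Rigid flat face: x 0..220, y -120..120 mm. Press it with 6 to 24 N, by feel.
- tray_in (a point): Middle of the crumb tray's inner floor, 6 mm above the worktop; level frame, x horizontal from the tray to the board, y along the tray, away from the robot. Open at the top; inside 92 mm in x, 228 mm in y; outer walls reach 28 mm above its floor; the board's lower edge lies 46 mm in x from here and 44 mm above this floor. A sole driven beyond that edge can jam on fallen bits.
- scraper_center (a point): Centre of the loose scraper, 36 mm over the underside of its wooden back; z up. Back 40 mm in x, 140 in y, 20 high; on it a grip 28 mm thick in x, 90 long in y, from 20 to 85 mm over the underside. Rubber sole 36 x 96 mm below the back, worn: it stands out 12 to 26 mm, how far is not known; it yields 1 mm per 6 N, 6 mm at most. About 0.26 kg. Half-turn symmetric.
- chip0_center (a point): Centre of a loose bit of broken crispbread, flat, brown, 46 x 38 x 8 mm, about 20 g; z along its thickness. Starts flat on the sloping face (far, lower of the four), held by friction. The four together spread wider than the scraper's sole.
- chip1_center (a point): Centre of a loose bit of broken crispbread, flat, brown, 46 x 38 x 8 mm, about 20 g; z along its thickness. Starts flat on the sloping face (near, lower of the four), held by friction. The four together spread wider than the scraper's sole.
- chip2_center (a point): Centre of a loose bit of broken crispbread, flat, brown, 46 x 38 x 8 mm, about 20 g; z along its thickness. Starts flat on the sloping face (far, upper of the four), held by friction. The four together spread wider than the scraper's sole.
- chip3_center (a point): Centre of a loose bit of broken crispbread, flat, brown, 46 x 38 x 8 mm, about 20 g; z along its thickness. Starts flat on the sloping face (near, upper of the four), held by friction. The four together spread wider than the scraper's sole.
- spice_jar: Bystander: spice jar 44 x 44 x 106 mm, origin in its underside, on the worktop to the right of and behind the board; leave it alone.
- mug: Bystander: white mug 78 mm across, 110 mm with its handle, 97 mm high, origin in its underside, in front of the sink to the left; leave it alone.
- canister: Bystander: white lidded canister 87 mm across, 120 mm high, origin in its underside, behind the scraper's rest; leave it alone.
- rest_top (a point): The scraper's fixed wooden rest, right of the board: middle between the tops of its two blocks, 42 mm over the worktop; z up, y along the rest (roughly away from the robot). The ends of the scraper's back lie on the blocks (60 mm in x, inner faces at y -55 and 55, outer at -82 and 82 mm), its sole hangs free between them, 36 mm deep.
There are look-alikes about, which are no part of the job. What is shaped like the part that bears chip0_center but blue or yellow is not meant.

How it is judged:
On the way, in this order (a step that is already met when the one before it is completed fails the run):
1. the scraper's sole is pressed flat on the upper part of the board (its middle more than 150 mm up the slope, within 9 degrees of square, over 6 N) (x of scraper_center in the frame of board between 0.15 and 0.25 m and z of scraper_center in the frame of board below 0.066 m and angle between the z axis of scraper_center and the z axis of board, either way round below 0.16 rad and contact force between scraper and board above 6 N), for 0.15 s.
2. it is pressed flat half-way down the board (80 to 130 mm up the slope) (x of scraper_center in the frame of board between 0.08 and 0.13 m and z of scraper_center in the frame of board below 0.066 m and angle between the z axis of scraper_center and the z axis of board, either way round below 0.16 rad and contact force between scraper and board above 6 N), for 0.1 s.
3. it is pressed flat at the lower end of the board (less than 50 mm up the slope) (x of scraper_center in the frame of board between -0.02 and 0.05 m and z of scraper_center in the frame of board below 0.066 m and angle between the z axis of scraper_center and the z axis of board, either way round below 0.16 rad and contact force between scraper and board above 6 N), for 0.1 s.
At the end, for the whole second after the job is handed in: All four bits of crispbread lie at rest in the crumb tray (centres within its walls and below the board's edge), and the scraper rests released on its rest, upright (within 6 degrees), its back down on both blocks (height within 6 mm, centre within 30 mm of the rest's middle) (x of chip0_center in the frame of tray_in between -0.052 and 0.052 m and y of chip0_center in the frame of tray_in between -0.122 and 0.122 m and z of each of chip0_center, chip1_center, chip2_center, chip3_center in the frame of tray_in below 0.035 m and linear speed of each of chip0, chip1, chip2, chip3 below 0.03 m/s and x of chip1_center in the frame of tray_in between -0.052 and 0.052 m and y of chip1_center in the frame of tray_in between -0.122 and 0.122 m and x of chip2_center in the frame of tray_in between -0.052 and 0.052 m and y of chip2_center in the frame of tray_in between -0.122 and 0.122 m and x of chip3_center in the frame of tray_in between -0.052 and 0.052 m and y of chip3_center in the frame of tray_in between -0.122 and 0.122 m and angle between scraper_center's own z axis and vertical below 0.1 rad and height (world z) of scraper_center between 0.072 and 0.084 m and linear speed of scraper below 0.02 m/s and horizontal distance between scraper_center and rest_top below 0.03 m); the robot touches nothing.
It fails at once if the scraper is pressed on the board or its tray with more than 24 N (contact force between scraper and board above 24 N).
It fails at once if the scraper is let go in the air (height (world z) of scraper_center above 0.096 m and contact force between scraper and anything else below 0.05 N).
It fails at once if the fingers or the arm push a bit of crispbread (contact force between any of the fingers, the arm and chip0 above 0.5 N or contact force between any of the fingers, the arm and chip1 above 0.5 N or contact force between any of the fingers, the arm and chip2 above 0.5 N or contact force between any of the fingers, the arm and chip3 above 0.5 N).
It fails at once if the jar, mug or canister is moved by more than 20 mm or tipped (distance of any of spice_jar, mug, canister from where it was at the start of the episode above 0.02 m or angle between any of spice_jar, mug, canister's own z axis and vertical above 0.3 rad).
It also fails if it takes over 72 s, if anything falls off the work surface, if the arm or the gripper's body presses on something with over 40 N, if the wrist force passes 120 N, or if a joint passes its speed limit or range.

## Working session

There is one attempt and no reset: what is moved stays moved. The work goes in short steps, Python scripts to look and compute and a tool call to move; the robot and the scene stay as the last step left them, time stands still between calls to the robot, and variables do not carry over. Pictures are saved under pics/ and viewed, at most 10 in all, crops included, and the job is handed in when it is done.

Besides the shell and the picture viewer there is one more tool, called after "Request:" as a command line: name --argument value ..., lists and objects as JSON in quotes. step_arm: Moves the arm, as the interface text tells. Its arguments: {"type":"object","properties":{"deltas":{"type":"array"},"newtons":{"type":"number"}},"required":["deltas"]}

```bash
mkdir -p pics; ls; cat > h.py <<'E'
from station import *
import numpy as np, cv2
from scipy.spatial.transform import Rotation as R
def cam(name):
    s=read_state(); d=get_image(name)
    if name=='wrist':
        T=np.eye(4);T[:3,:3]=R.from_quat(s['eef_rot']).as_matrix();T[:3,3]=s['position']
        C=T@np.array(d['T_tool_cam']); p,r=C[:3,3],C[:3,:3]
    else: p,r=np.array(d['position']),np.array(d['rotation'])
    return d['image'],np.array(d['K']),p,r
def ray(c,u,v):
    return c[2],c[3]@np.linalg.inv(c[1])@np.array([u,v,1.])
def onz(c,u,v,z):
    o,d=ray(c,u,v); return o+d*(z-o[2])/d[2]
def proj(c,P):
    q=c[3].T@(np.array(P)-c[2]); q=c[1]@q; return q[:2]/q[2]
def tri(rs):
    A=np.zeros((3,3));b=np.zeros(3)
    for o,d in rs:
        d=d/np.linalg.norm(d);M=np.eye(3)-np.outer(d,d);A+=M;b+=M@o
    return np.linalg.solve(A,b)
def save(n,im): cv2.imwrite('pics/'+n,im[:,:,::-1])
E
python3 - <<'E'
from h import *
s=read_state();print(s)
for n in ['top','side']:
    c=cam(n);save(n+'0.png',c[0]);print(n,c[1].tolist(),c[2],c[3].tolist())
    for l in ['board','tray_in','scraper_center','rest_top','chip0_center','spice_jar','mug','canister']:
        print(l,[(np.round(x['point']).tolist(),round(x['conf'],2)) for x in place_of(n,l)][:7])
E
python3 -c "
import cv2,numpy as np
cv2.imwrite('pics/both0.png',np.vstack([cv2.imread('pics/top0.png'),cv2.imread('pics/side0.png')])[:, :][:768])
a=cv2.imread('pics/top0.png');cv2.imwrite('pics/topL.png',cv2.resize(a,(800,600)))"
```

```text
pics
{'time_s': 0.0, 'q': array([ 1.08537573,  0.33291005, -0.06467794,  1.46094067,  0.02162909,
        1.34990907, -0.08848171]), 'dq': array([ 1.99296945e-04, -2.95606411e-05, -4.24547961e-04, -1.08508922e-05,
       -1.86851190e-04, -4.35618505e-04,  1.29739021e-03]), 'tau': array([ 3.01199321e-06, -6.23258686e+01,  2.49832054e-02, -3.89890301e+01,
       -6.12529577e-02,  3.98882374e-02,  1.55703947e-04]), 'position': array([ 0.27885309, -0.5589249 ,  0.23273036]), 'eef_rot': array([ 9.73340803e-01,  2.29362465e-01, -2.18570575e-04, -7.02277440e-04]), 'force': array([-0.24374489, -0.64496311,  0.94297518]), 'torque': array([-0.05747098,  0.04377703, -0.01810524]), 'grip_force': 0.0, 'gripper_width': 0.08727729383323402}
top [[428.22484794537945, 0.0, 254.19593166860867], [0.0, 428.22484794537945, 195.78995075911104], [0.0, 0.0, 1.0]] [ 0.25719857 -0.08911967  1.32893792] [0.706770802852478, -0.7000702679895532, 0.07254590517526853, -0.07151044507342812]
board [([188.0, 227.0], 0.61)]
tray_in [([190.0, 215.0], 0.75)]
scraper_center [([218.0, 362.0], 0.89)]
rest_top [([222.0, 363.0], 0.71)]
chip0_center [([206.0, 317.0], 0.66), ([246.0, 294.0], 0.66), ([169.0, 238.0], 0.6)]
spice_jar [([160.0, 334.0], 0.77)]
mug [([246.0, 146.0], 0.56)]
canister [([162.0, 376.0], 0.66)]
side [[458.56298357965056, 0.0, 262.52914750468227], [0.0, 458.56298357965056, 197.0830602650082], [0.0, 0.0, 1.0]] [ 0.55510236 -1.35482013  0.6153177 ] [0.826159484607118, 0.004935765330133436, -0.011722681340434233, -0.5632927506692216]
board [([211.0, 269.0], 0.9)]
tray_in [([218.0, 270.0], 0.57)]
scraper_center [([265.0, 229.0], 0.89)]
rest_top [([278.0, 230.0], 0.92)]
chip0_center [([265.0, 250.0], 0.61), ([194.0, 224.0], 0.48), ([250.0, 211.0], 0.44)]
spice_jar []
mug [([193.0, 219.0], 0.59)]
canister [([306.0, 311.0], 0.72)]
```

View pics/topL.png

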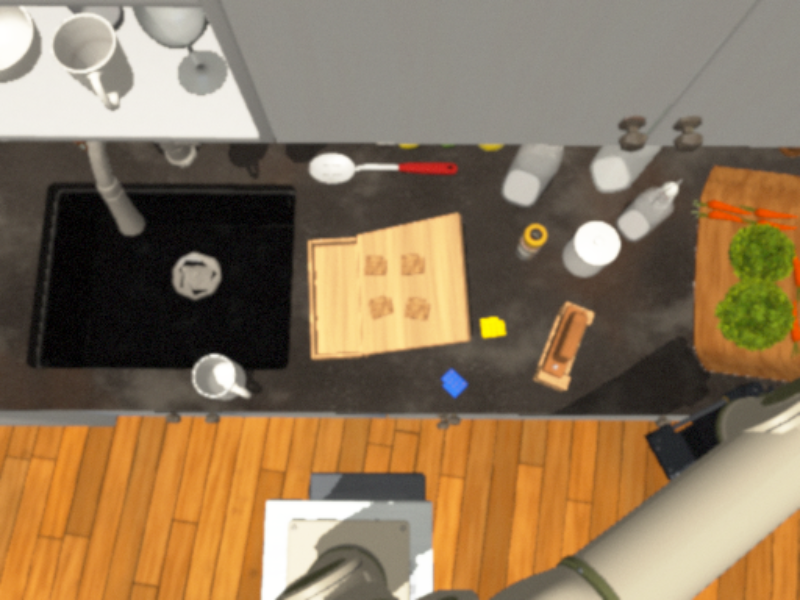

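View pics/side0.png

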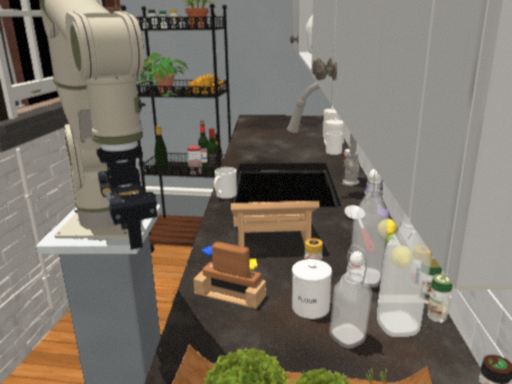

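The top view (800 px scale) shows the board at about (310–470, 215–360) with four brown bits at (376,265), (413,264), (381,307) and (417,309). The scraper is on its rest at (565,345), the jar at (533,238), the canister at (592,248) and the mug at (218,377). Blue (453,383) and yellow (492,327) look-alikes lie on the worktop. The brown bits on the board are the ones meant, because the look-alikes differ in colour and aren't on the board.

```bash
sed -i "s/r=np.array(d\['position'\]),np.array(d\['rotation'\])/r=np.array(d['position']),R.from_quat(d['rotation']).as_matrix()/" h.py
python3 - <<'E'
from h import *
ct=cam('top');cs=cam('side')
save('b.png',cv2.resize(ct[0][125:260,185:395],(800,514),interpolation=cv2.INTER_CUBIC))
for l in ['board','tray_in','scraper_center','rest_top','spice_jar','mug','canister']:
    a=place_of('top',l);b=place_of('side',l)
    if a and b:
        a=a[0]['point'];b=b[0]['point'];P=tri([ray(ct,a[1],a[0]),ray(cs,b[1],b[0])])
        print(l,P.round(4),(proj(ct,P)-a[::-1]).round(1),(proj(cs,P)-b[::-1]).round(1))
    if a: 
        p=a if not isinstance(a[0],dict) else a[0]['point']; z={'board':.05,'tray_in':.006,'scraper_center':.078,'rest_top':.042}.get(l,0); print(l,'top-only',onz(ct,p[1],p[0],z).round(4))
E
```

```text
board [ 0.5473 -0.0166  0.0491] [-0.1 -1. ] [-0.9  0.2]
board top-only [ 0.544 -0.017  0.05 ]
tray_in [0.5401 0.0256 0.0066] [-0.  -0.2] [-0.2  0.1]
tray_in top-only [0.5395 0.0256 0.006 ]
scraper_center [ 0.4578 -0.4178  0.0819] [0.2 1.2] [ 1.5 -0.3]
scraper_center top-only [ 0.4619 -0.4183  0.078 ]
rest_top [ 0.4545 -0.4218  0.0447] [-0.  -0.2] [-0.3  0.1]
rest_top top-only [ 0.4542 -0.4226  0.042 ]
spice_jar top-only [ 0.652  -0.3497  0.    ]
mug [ 0.3613  0.2295 -0.0021] [0.1 0.4] [ 0.3 -0.1]
mug top-only [0.3623 0.2292 0.    ]
canister [ 6.384e-01 -4.727e-01  4.000e-04] [0.1 1. ] [ 1.4 -0.4]
canister top-only [ 0.6419 -0.4728  0.    ]
```

View pics/b.png

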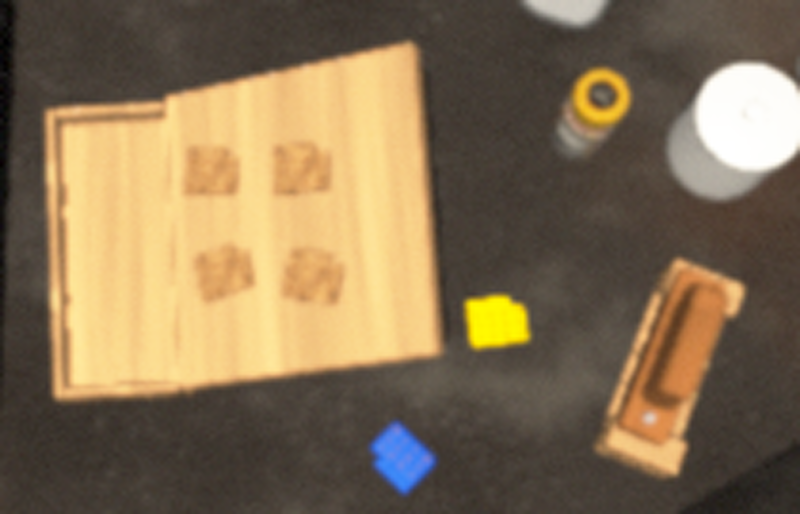

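The enlarged crop confirms the four brown bits on the board. Their crop pixels are chip0 (212,170), chip2 (302,168), chip1 (223,272) and chip3 (313,276). The board corners are at (168,95), (188,388), (415,42) and (440,355), and the scraper's grip is on the rest at about (690,345).

```bash
cat > fit.py <<'E'
from h import *
from scipy.optimize import least_squares
ct=cam('top'); k=800/210
px=lambda u,v:((u+.5)/k-.5+185,(v+.5)/(514/135)-.5+125)
def bT(p):
    # x up-slope horizontal dir = -y rotated by yaw
    th=np.radians(28);c,s=np.cos(p[2]),np.sin(p[2]);h=np.array([s,-c,0]);u=np.array([0,0,1.])
    X=h*np.cos(th)+u*np.sin(th);Z=-h*np.sin(th)+u*np.cos(th);Y=np.cross(Z,X)
    return np.array([p[0],p[1],.05]),np.c_[X,Y,Z]
if __name__=='__main__':
    pts=[((0,.12),(168,95)),((0,-.12),(188,388)),((.22,.12),(415,42)),((.22,-.12),(440,355))]
    def f(p):
        o,M=bT(p);return np.concatenate([proj(ct,o+M@[a,b,0])-px(*q) for (a,b),q in pts])
    r=least_squares(f,[.545,-.017,0]);print(r.x.round(4),r.fun.round(1))
    o,M=bT(r.x);print(M.round(3))
    for q in [(212,170),(223,272),(302,168),(313,276)]:
        a,d=ray(ct,*px(*q));n=M[:,2];t=((o+n*.006-a)@n)/(d@n);print((M.T@(a+t*d-o)).round(4))
    print('tray corners')
    for q in [(45,108),(55,400)]: print(onz(ct,*px(*q),.034).round(3))
    P=[onz(ct,*px(*q),.042) for q in [(600,447),(682,476),(742,290),(680,260)]];print(np.round(P,3),np.mean(P,0))
    for z,q in [(.127,(645,398)),(.127,(705,280))]: print('grip',onz(ct,*px(*q),z).round(3))
E
python3 fit.py
```

```text
[ 0.5465 -0.0176  0.07  ] [ 0.1  0.7 -1.3  0.1  0.4 -0.3  0.7 -0.4]
[[ 0.062  0.998 -0.033]
 [-0.881  0.07   0.468]
 [ 0.469  0.     0.883]]
[0.0403 0.0499 0.006 ]
[ 0.045  -0.0339  0.006 ]
[0.1196 0.0371 0.006 ]
[ 0.1227 -0.0487  0.006 ]
tray corners
[0.661 0.094 0.034]
[0.418 0.077 0.034]
[[ 0.384 -0.355  0.042]
 [ 0.362 -0.419  0.042]
 [ 0.512 -0.474  0.042]
 [ 0.536 -0.425  0.042]] [ 0.44848169 -0.41805856  0.042     ]
grip [ 0.413 -0.372  0.127]
grip [ 0.502 -0.421  0.127]
```

```bash
cat >> h.py <<'E'
def down(az): # tool down, tool x at azimuth az deg
    a=np.radians(az);return np.c_[[np.cos(a),np.sin(a),0],[np.sin(a),-np.cos(a),0],[0,0,-1.]]
def go(P,M):
    s=read_state();C=R.from_quat(s['eef_rot'])
    print('turn',(C.inv()*R.from_matrix(M)).as_rotvec(degrees=True).round(2),'slide cm',(C.inv().apply(np.array(P)-s['position'])*100).round(2))
E
python3 -c "
from h import *
go([.457,-.418,.25],down(-24))"
```

```text
turn [ 1.000e-02 -0.000e+00  5.052e+01] slide cm [22.23 -4.7  -1.64]
```

Request:
step_arm --deltas '[{"turn":[0,0,50.5],"slide":[22.2,-4.7,-1.6],"fingers":0},{"turn":[0,0,50.5],"slide":[22.2,-4.7,-1.6],"fingers":0},{"turn":[0,0,50.5],"slide":[22.2,-4.7,-1.6],"fingers":0},{"turn":[0,0,50.5],"slide":[22.2,-4.7,-1.6],"fingers":0},{"turn":[0,0,50.5],"slide":[22.2,-4.7,-1.6],"fingers":0},{"turn":[0,0,50.5],"slide":[22.2,-4.7,-1.6],"fingers":0},{"turn":[0,0,50.5],"slide":[22.2,-4.7,-1.6],"fingers":0},{"turn":[0,0,50.5],"slide":[22.2,-4.7,-1.6],"fingers":0}]'

```text
time_s: 2.42
position: [0.459, -0.4158, 0.2496]
eef_rot: [0.978, -0.209, 0.0, -0.0]
force: [-0.5, -1.2, 0.1]
gripper_width: 0.087
grip_force: 0.0
```

```bash
python3 - <<'E'
from h import *
s=read_state();print(s['position'],s['eef_rot'],s['q'].round(2))
c=cam('wrist');save('w1.png',c[0]);np.savez('w1.npz',K=c[1],p=c[2],r=c[3])
print(c[1].tolist(),c[2],c[3].round(3).tolist())
for l,z in [('scraper_center',.078),('rest_top',.042)]:
    for x in place_of('wrist',l)[:2]: print(l,x['conf'],x['point'],onz(c,x['point'][1],x['point'][0],z).round(4))
E
```

```text
[ 0.45901242 -0.41581436  0.24963116] [ 9.77884609e-01 -2.09144700e-01  3.10550254e-04 -2.98574881e-04] [ 0.72  0.31 -0.07  1.45  0.02  1.38 -1.35]
[[330.36453511047944, 0.0, 248.48283426075196], [0.0, 330.36453511047944, 186.1219555779965], [0.0, 0.0, 1.0]] [ 0.52450075 -0.4452422   0.40020972] [[-0.409, -0.881, -0.236], [-0.912, 0.395, 0.107], [-0.001, 0.259, -0.966]]
rest_top 0.73 [170.5, 251.7] [ 0.4518 -0.4161  0.042 ]
```

View pics/w1.png

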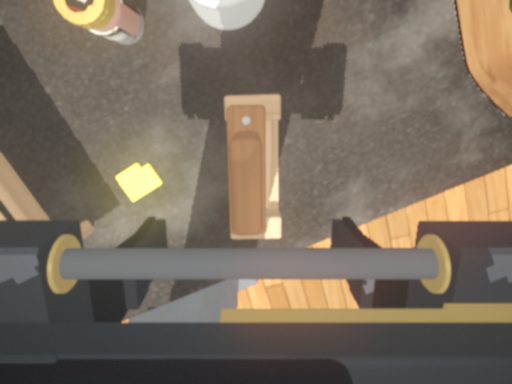

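The wrist view shows the scraper aligned with the image columns. Its grip top spans roughly (231..267, 136..236), and the back's far end is at (247,105). The rest spans (224–282, 95–238), and the yellow look-alike is at (139,181).

```bash
python3 - <<'E'
from h import *
d=np.load('w1.npz');c=(None,d['K'],d['p'],d['r'])
for q,z in [((249,136),.127),((248.5,236),.127),((247,105),.062)]: print(onz(c,*q,z).round(4))
P=(onz(c,249,136,.127)+onz(c,248.5,236,.127))/2; print(P)
far=onz(c,247,105,.062); print('centre from back end',far-.07*np.array([.913,-.408,0]))
for P in ([.4585,-.4165],): 
  for z in (.18,.1): go([*P,z],down(-24))
E
```

```text
[ 0.4965 -0.4328  0.127 ]
[ 0.4156 -0.3961  0.127 ]
[ 0.5186 -0.4406  0.062 ]
[ 0.45605228 -0.41444818  0.127     ]
centre from back end [ 0.45469799 -0.4120193   0.062     ]
turn [0.01 0.   0.11] slide cm [ 0.1  -0.23  6.95]
turn [0.01 0.   0.11] slide cm [ 0.1  -0.23 14.95]
```

Request:
step_arm --deltas '[{"turn":[0,0,0],"slide":[-0.3,0,3],"fingers":0},{"turn":[0,0,0],"slide":[-0.3,0,6],"fingers":0},{"turn":[0,0,0],"slide":[-0.3,0,9],"fingers":0},{"turn":[0,0,0],"slide":[-0.3,0,11.5],"fingers":0},{"turn":[0,0,0],"slide":[-0.3,0,13.5],"fingers":0},{"turn":[0,0,0],"slide":[-0.3,0,15],"fingers":0},{"turn":[0,0,0],"slide":[-0.3,0,16],"fingers":0},{"turn":[0,0,0],"slide":[-0.3,0,16],"fingers":0}]'

```text
time_s: 3.23
position: [0.4527, -0.4165, 0.0874]
eef_rot: [0.978, -0.207, -0.001, -0.001]
force: [-0.0, -0.4, -0.1]
gripper_width: 0.087
grip_force: 0.0
```

Request:
step_arm --deltas '[{"turn":[0,0,0],"slide":[0,0,0],"fingers":80},{"turn":[0,0,0],"slide":[0,0,0],"fingers":120},{"turn":[0,0,0],"slide":[0,0,0],"fingers":160},{"turn":[0,0,0],"slide":[0,0,0],"fingers":255},{"turn":[0,0,0],"slide":[0,0,0],"fingers":255},{"turn":[0,0,0],"slide":[0,0,0],"fingers":255},{"turn":[0,0,0],"slide":[0,0,0],"fingers":255},{"turn":[0,0,0],"slide":[0,0,0],"fingers":255}]' --newtons 45

```text
time_s: 3.9
position: [0.454, -0.4169, 0.0896]
eef_rot: [0.978, -0.208, 0.0, 0.0]
force: [0.1, 0.1, 0.3]
gripper_width: 0.0415
grip_force: 0.0
```

```bash
python3 - <<'E'
from h import *
s=read_state();print({k:s[k] for k in ('time_s','position','eef_rot','force','torque','gripper_width','grip_force')})
E
```

```text
{'time_s': 3.9, 'position': array([ 0.45401247, -0.41687611,  0.08964887]), 'eef_rot': array([ 9.78182691e-01, -2.07746521e-01,  6.29114973e-05,  4.07206274e-05]), 'force': array([0.10548524, 0.14793759, 0.32839634]), 'torque': array([0.08417611, 0.04702681, 0.00391953]), 'gripper_width': 0.04148826509074402, 'grip_force': 0.0}
```

Still closing.

Request:
step_arm --deltas '[{"turn":[0,0,0],"slide":[0,0,0],"fingers":255},{"turn":[0,0,0],"slide":[0,0,0],"fingers":255},{"turn":[0,0,0],"slide":[0,0,0],"fingers":255},{"turn":[0,0,0],"slide":[0,0,0],"fingers":255},{"turn":[0,0,0],"slide":[0,0,0],"fingers":255},{"turn":[0,0,0],"slide":[0,0,0],"fingers":255},{"turn":[0,0,0],"slide":[0,0,0],"fingers":255},{"turn":[0,0,0],"slide":[0,0,0],"fingers":255}]'

```text
time_s: 4.57
position: [0.4542, -0.4169, 0.0897]
eef_rot: [0.978, -0.208, 0.0, 0.0]
force: [2.3, 2.6, 2.2]
gripper_width: 0.0278
grip_force: 45.0
```

```bash
python3 - <<'E'
from h import *
s=read_state();print({k:s[k] for k in ('time_s','position','eef_rot','force','torque','gripper_width','grip_force')})
E
```

```text
{'time_s': 4.5667, 'position': array([ 0.45417472, -0.41689858,  0.08970628]), 'eef_rot': array([ 9.78185504e-01, -2.07733167e-01,  2.18605258e-04,  5.28105708e-05]), 'force': array([2.31760431, 2.56488135, 2.19129134]), 'torque': array([ 0.72475699, -0.45997497,  0.01777253]), 'gripper_width': 0.027753116156134502, 'grip_force': 44.996092901565135}
```

```bash
cat >> h.py <<'E'
import fitp
o,M=fitp.o,fitp.M
MT=np.c_[M[:,1],M[:,0],-M[:,2]]
def bd(): # TCP in board frame + force in board frame (minus weight)
    s=read_state(); p=M.T@(s['position']-o); f=M.T@s['force']; A=R.from_quat(s['eef_rot']).as_matrix()
    print('t',round(s['time_s'],2),'board mm',(p*1000).round(1),'F',f.round(2),'tilt',np.degrees(np.arccos(-A[:,2]@M[:,2])).round(2),'grip',s['gripper_width'].__round__(4),'q',s['q'].round(2))
E
cat > fitp.py <<'E'
import numpy as np
p=[.5465,-.0176,.07]
th=np.radians(28);c,s=np.cos(p[2]),np.sin(p[2]);h=np.array([s,-c,0]);u=np.array([0,0,1.])
X=h*np.cos(th)+u*np.sin(th);Z=-h*np.sin(th)+u*np.cos(th);o=np.array([p[0],p[1],.05]);M=np.c_[X,np.cross(Z,X),Z]
E
python3 - <<'E'
from h import *
P=o+M@[.182,.043,.12];print(P); go(P,MT); go(P+M[:,2]*.05,MT)
E
```

```text
[ 0.59669392 -0.11869675  0.24139754]
turn [-27.43   6.81 -27.43] slide cm [  0.91 -33.04 -15.17]
turn [-27.43   6.81 -27.43] slide cm [ -0.19 -35.11 -19.58]
```

Request:
step_arm --deltas '[{"turn":[0,0,0],"slide":[0,0,-0.5],"fingers":255},{"turn":[0,0,0],"slide":[0,0,-1.5],"fingers":255},{"turn":[0,0,0],"slide":[0,0,-3.5],"fingers":255},{"turn":[0,0,0],"slide":[0,0,-6.5],"fingers":255},{"turn":[0,0,0],"slide":[0,0,-10],"fingers":255},{"turn":[0,0,0],"slide":[0,0,-13],"fingers":255},{"turn":[0,0,0],"slide":[0,0,-15.5],"fingers":255},{"turn":[0,0,0],"slide":[0,0,-17],"fingers":255}]'

```text
time_s: 5.23
position: [0.4538, -0.418, 0.2638]
eef_rot: [0.978, -0.208, 0.002, 0.001]
force: [1.8, 0.2, -3.0]
gripper_width: 0.0279
grip_force: 45.0
```

Request:
step_arm --deltas '[{"turn":[-3,1,-3],"slide":[0,-2,-1],"fingers":255},{"turn":[-6,2,-6],"slide":[0,-6,-2],"fingers":255},{"turn":[-10,3,-10],"slide":[0,-10,-2.5],"fingers":255},{"turn":[-14,4,-14],"slide":[0,-14,-2.5],"fingers":255},{"turn":[-18,5,-18],"slide":[0,-18,-2.5],"fingers":255},{"turn":[-22,6,-22],"slide":[0,-22,-2.5],"fingers":255},{"turn":[-25,6.5,-25],"slide":[0,-25,-2.5],"fingers":255},{"turn":[-27.4,6.8,-27.4],"slide":[0,-28,-2.5],"fingers":255}]'

```text
time_s: 5.9
position: [0.5681, -0.1587, 0.2856]
eef_rot: [0.969, 0.036, 0.009, 0.243]
force: [-0.2, -0.1, -2.7]
gripper_width: 0.0279
grip_force: 45.0
```

```bash
python3 - <<'E'
from h import *
bd();print(read_state()['force'],read_state()['torque']);P=o+M@[.182,.043,.12]; go(P,MT)
E
```

```text
t 5.9 board mm [236.2  11.7 141.2] F [-1.18 -0.25 -2.42] tilt 0.19 grip 0.0279 q [ 0.22  0.2  -0.34  1.61  0.57  1.4  -1.74]
[-0.23947204 -0.10899061 -2.69285286] [0.88874755 0.04255527 0.04800543]
turn [ 0.16 -0.1   0.17] slide cm [ 3.14 -5.41  2.12]
```

Request:
step_arm --deltas '[{"turn":[0,0,0],"slide":[0.8,-1.4,0],"fingers":255},{"turn":[0,0,0],"slide":[1.6,-2.8,0.5],"fingers":255},{"turn":[0,0,0],"slide":[2.4,-4.2,1],"fingers":255},{"turn":[0,0,0],"slide":[3.1,-5.4,2],"fingers":255},{"turn":[0,0,0],"slide":[3.1,-5.4,3],"fingers":255},{"turn":[0,0,0],"slide":[3.1,-5.4,4],"fingers":255},{"turn":[0,0,0],"slide":[3.1,-5.4,4],"fingers":255},{"turn":[0,0,0],"slide":[3.1,-5.4,4],"fingers":255}]'

```text
time_s: 6.57
position: [0.5961, -0.1317, 0.2241]
eef_rot: [0.97, 0.033, 0.008, 0.242]
force: [-0.1, 0.7, -2.4]
gripper_width: 0.0278
grip_force: 45.0
```

```bash
python3 - <<'E'
from h import *
bd();print(read_state()['force'],read_state()['torque'])
c=cam('wrist');save('w2.png',c[0])
a=cam('side')[0][170:270,200:350];save('w2.png',np.hstack([c[0],cv2.resize(a,(288,384))[:, :]]))
E
```

```text
t 6.57 board mm [185.4  41.5  98.7] F [-1.7  -0.07 -1.8 ] tilt 0.13 grip 0.0278 q [ 0.17  0.3  -0.35  1.62  0.61  1.34 -1.85]
[-0.11831673  0.65214857 -2.39195794] [ 0.83650884  0.08077778 -0.02486784]
```

View pics/w2.png

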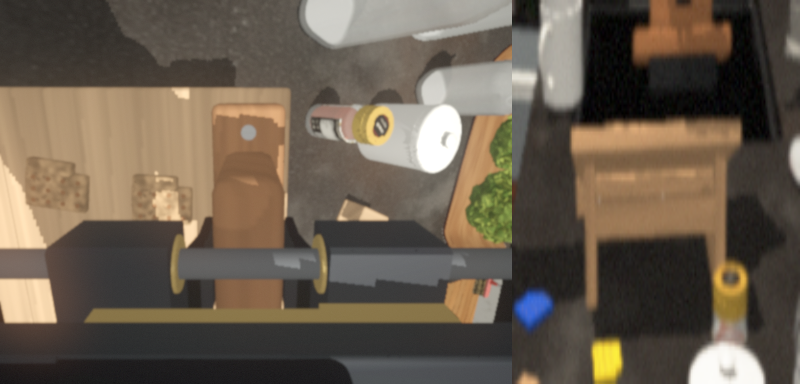

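The wrist view shows the scraper over the upper board, left edge at column 213. Bits chip2 at (163,197) and chip0 at (57,184) lie below it, clear of the sole. In the side inset the sole is visible beneath the back.

Request:
step_arm --deltas '[{"turn":[0,0,0],"slide":[0,0,0.5],"fingers":255},{"turn":[0,0,0],"slide":[0,0,1],"fingers":255},{"turn":[0,0,0],"slide":[0,0,1.5],"fingers":255},{"turn":[0,0,0],"slide":[0,0,1.9],"fingers":255},{"turn":[0,0,0],"slide":[0,0,2.2],"fingers":255},{"turn":[0,0,0],"slide":[0,0,2.2],"fingers":255},{"turn":[0,0,0],"slide":[0,0,2.2],"fingers":255},{"turn":[0,0,0],"slide":[0,0,2.2],"fingers":255}]'

```text
time_s: 7.33
position: [0.5975, -0.1402, 0.2046]
eef_rot: [0.97, 0.034, 0.008, 0.241]
force: [0.7, -0.5, -2.8]
gripper_width: 0.0274
grip_force: 45.0
```

```bash
python3 - <<'E'
from h import *
bd()
c=cam('wrist')
for q in [(163,197),(192,200),(57,184)]:
    a,d=ray(c,*q);n=M[:,2]
E
```

```text
t 7.33 board mm [183.7  42.3  77.4] F [-0.83  0.63 -2.73] tilt 0.05 grip 0.0274 q [ 0.18  0.32 -0.35  1.64  0.62  1.31 -1.86]
```

Request:
step_arm --deltas '[{"turn":[0,0,0],"slide":[0,0,0.1],"fingers":255},{"turn":[0,0,0],"slide":[0,0,0.2],"fingers":255},{"turn":[0,0,0],"slide":[0,0,0.3],"fingers":255},{"turn":[0,0,0],"slide":[0,0,0.35],"fingers":255},{"turn":[0,0,0],"slide":[0,0,0.4],"fingers":255},{"turn":[0,0,0],"slide":[0,0,0.4],"fingers":255},{"turn":[0,0,0],"slide":[0,0,0.4],"fingers":255},{"turn":[0,0,0],"slide":[0,0,0.4],"fingers":255}]'

```text
time_s: 8.05
position: [0.5975, -0.1422, 0.201]
eef_rot: [0.97, 0.034, 0.008, 0.241]
force: [0.1, -0.0, -2.2]
gripper_width: 0.0279
grip_force: 45.0
```

Request:
step_arm --deltas '[{"turn":[0,0,0],"slide":[0,0,0.05],"fingers":255},{"turn":[0,0,0],"slide":[0,0,0.1],"fingers":255},{"turn":[0,0,0],"slide":[0,0,0.15],"fingers":255},{"turn":[0,0,0],"slide":[0,0,0.2],"fingers":255},{"turn":[0,0,0],"slide":[0,0,0.2],"fingers":255},{"turn":[0,0,0],"slide":[0,0,0.2],"fingers":255},{"turn":[0,0,0],"slide":[0,0,0.2],"fingers":255},{"turn":[0,0,0],"slide":[0,0,0.2],"fingers":255}]'

```text
time_s: 8.72
position: [0.5978, -0.1429, 0.1995]
eef_rot: [0.97, 0.034, 0.009, 0.241]
force: [-2.9, 3.3, 5.2]
gripper_width: 0.0277
grip_force: 45.0
```

```bash
python3 -c "
from h import *
bd()"
```

```text
t 8.72 board mm [183.7  42.4  71.7] F [-0.66 -2.62  6.26] tilt 0.04 grip 0.0277 q [ 0.18  0.32 -0.35  1.65  0.62  1.29 -1.86]
```

Request:
step_arm --deltas '[{"turn":[0,0,0],"slide":[0,0,0.03],"fingers":255},{"turn":[0,0,0],"slide":[0,0,0.06],"fingers":255},{"turn":[0,0,0],"slide":[0,0,0.06],"fingers":255},{"turn":[0,0,0],"slide":[0,0,0.06],"fingers":255},{"turn":[0,0,0],"slide":[0,0,0.06],"fingers":255},{"turn":[0,0,0],"slide":[0,-0.1,0.06],"fingers":255},{"turn":[0,0,0],"slide":[0,-0.3,0.06],"fingers":255},{"turn":[0,0,0],"slide":[0,-0.6,0.06],"fingers":255}]'

```text
time_s: 9.38
position: [0.5979, -0.1403, 0.1978]
eef_rot: [0.969, 0.033, 0.009, 0.243]
force: [-0.7, -2.0, 11.0]
gripper_width: 0.0278
grip_force: 45.0
```

```bash
python3 -c "
from h import *
bd();print(R.from_matrix(MT).inv().apply(read_state()['torque']))"
```

```text
t 9.38 board mm [180.6  42.7  71.3] F [ 6.88 -0.83  8.75] tilt 0.17 grip 0.0278 q [ 0.18  0.32 -0.35  1.65  0.63  1.29 -1.87]
[-1.15541081 -0.33039881 -0.07136134]
```

Request:
step_arm --deltas '[{"turn":[0,0,0],"slide":[0,-0.3,0],"fingers":255},{"turn":[0,0,0],"slide":[0,-0.6,0],"fingers":255},{"turn":[0,0,0],"slide":[0,-0.9,0],"fingers":255},{"turn":[0,0,0],"slide":[0,-1.2,0],"fingers":255},{"turn":[0,0,0],"slide":[0,-1.5,0],"fingers":255},{"turn":[0,0,0],"slide":[0,-1.8,0],"fingers":255},{"turn":[0,0,0],"slide":[0,-2.1,0],"fingers":255},{"turn":[0,0,0],"slide":[0,-2.4,0],"fingers":255}]'

```text
time_s: 10.05
position: [0.5968, -0.1186, 0.1863]
eef_rot: [0.969, 0.033, 0.01, 0.243]
force: [0.2, -1.1, 9.7]
gripper_width: 0.0276
grip_force: 45.0
```

```bash
python3 -c "
from h import *
bd()"
```

```text
t 10.05 board mm [156.1  43.1  71.4] F [5.57 0.12 8.01] tilt 0.16 grip 0.0276 q [ 0.15  0.34 -0.36  1.66  0.63  1.29 -1.92]
```

Request:
step_arm --deltas '[{"turn":[0,0,0],"slide":[0,-0.3,0],"fingers":255},{"turn":[0,0,0],"slide":[0,-0.7,0.01],"fingers":255},{"turn":[0,0,0],"slide":[0,-1.1,0.01],"fingers":255},{"turn":[0,0,0],"slide":[0,-1.5,0.02],"fingers":255},{"turn":[0,0,0],"slide":[0,-1.9,0.02],"fingers":255},{"turn":[0,0,0],"slide":[0,-2.3,0.02],"fingers":255},{"turn":[0,0,0],"slide":[0,-2.7,0.03],"fingers":255},{"turn":[0,0,0],"slide":[0,-3.1,0.03],"fingers":255}]'

```text
time_s: 10.72
position: [0.5951, -0.0915, 0.1717]
eef_rot: [0.969, 0.033, 0.01, 0.243]
force: [0.2, -0.9, 9.6]
gripper_width: 0.0276
grip_force: 45.0
```

```bash
python3 -c "
from h import *
bd()"
```

```text
t 10.72 board mm [125.2  43.3  71.2] F [5.29 0.13 8.09] tilt 0.17 grip 0.0276 q [ 0.11  0.35 -0.37  1.67  0.64  1.3  -1.98]
```

Request:
step_arm --deltas '[{"turn":[0,0,0],"slide":[0,-0.3,0],"fingers":255},{"turn":[0,0,0],"slide":[0,-0.7,0.01],"fingers":255},{"turn":[0,0,0],"slide":[0,-1.1,0.01],"fingers":255},{"turn":[0,0,0],"slide":[0,-1.5,0.02],"fingers":255},{"turn":[0,0,0],"slide":[0,-1.9,0.02],"fingers":255},{"turn":[0,0,0],"slide":[0,-2.3,0.02],"fingers":255},{"turn":[0,0,0],"slide":[0,-2.7,0.03],"fingers":255},{"turn":[0,0,0],"slide":[0,-3.1,0.03],"fingers":255}]'

```text
time_s: 11.38
position: [0.5934, -0.0644, 0.157]
eef_rot: [0.969, 0.033, 0.01, 0.243]
force: [-0.3, -2.0, 12.4]
gripper_width: 0.0278
grip_force: 45.0
```

```bash
python3 -c "
from h import *
bd()
a=cam('top')[0][125:260,185:395]
save('t3.png',cv2.resize(a,(600,386)))"
```

```text
t 11.38 board mm [94.4 43.5 71.1] F [ 7.59 -0.44  9.99] tilt 0.19 grip 0.0278 q [ 0.07  0.37 -0.38  1.68  0.64  1.3  -2.04]
```

View pics/t3.png

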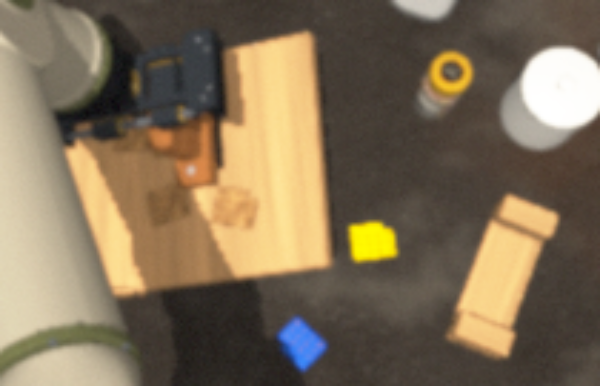

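The top view shows the wipe in progress. Near bits chip1 (168,205) and chip3 (235,207) are undisturbed, and the far bits are under the gripper.

Request:
step_arm --deltas '[{"turn":[0,0,0],"slide":[0,-0.3,0],"fingers":255},{"turn":[0,0,0],"slide":[0,-0.7,0],"fingers":255},{"turn":[0,0,0],"slide":[0,-1.1,0],"fingers":255},{"turn":[0,0,0],"slide":[0,-1.5,0],"fingers":255},{"turn":[0,0,0],"slide":[0,-1.9,0],"fingers":255},{"turn":[0,0,0],"slide":[0,-2.3,0],"fingers":255},{"turn":[0,0,0],"slide":[0,-2.7,0],"fingers":255},{"turn":[0,0,0],"slide":[0,-3.1,0],"fingers":255}]'

```text
time_s: 12.1
position: [0.5916, -0.037, 0.1424]
eef_rot: [0.969, 0.033, 0.01, 0.243]
force: [0.4, -2.0, 11.2]
gripper_width: 0.0277
grip_force: 45.0
```

```bash
python3 -c "
from h import *
bd()"
```

```text
t 12.1 board mm [63.2 43.6 71.1] F [7.02 0.31 8.91] tilt 0.18 grip 0.0277 q [ 0.04  0.4  -0.4   1.68  0.65  1.3  -2.09]
```

Request:
step_arm --deltas '[{"turn":[0,0,0],"slide":[0,-0.3,0],"fingers":255},{"turn":[0,0,0],"slide":[0,-0.7,0],"fingers":255},{"turn":[0,0,0],"slide":[0,-1.1,0],"fingers":255},{"turn":[0,0,0],"slide":[0,-1.5,0],"fingers":255},{"turn":[0,0,0],"slide":[0,-1.9,0],"fingers":255},{"turn":[0,0,0],"slide":[0,-2.3,0],"fingers":255},{"turn":[0,0,0],"slide":[0,-2.6,0],"fingers":255},{"turn":[0,0,0],"slide":[0,-2.8,0],"fingers":255}]'

```text
time_s: 12.77
position: [0.5898, -0.012, 0.1291]
eef_rot: [0.969, 0.033, 0.01, 0.243]
force: [1.1, -1.6, 11.6]
gripper_width: 0.0277
grip_force: 45.0
```

```bash
python3 -c "
from h import *
bd()"
```

```text
t 12.77 board mm [34.9 43.6 71.1] F [6.92 1.   9.43] tilt 0.17 grip 0.0277 q [ 0.    0.42 -0.41  1.68  0.65  1.3  -2.14]
```

Request:
step_arm --deltas '[{"turn":[0,0,0],"slide":[0,-0.2,0],"fingers":255},{"turn":[0,0,0],"slide":[0,-0.5,0],"fingers":255},{"turn":[0,0,0],"slide":[0,-0.8,0],"fingers":255},{"turn":[0,0,0],"slide":[0,-1.1,0],"fingers":255},{"turn":[0,0,0],"slide":[0,-1.4,0],"fingers":255},{"turn":[0,0,0],"slide":[0,-1.6,0],"fingers":255},{"turn":[0,0,0],"slide":[0,-1.7,0],"fingers":255},{"turn":[0,0,0],"slide":[0,-1.7,0],"fingers":255}]'

```text
time_s: 13.43
position: [0.5888, 0.0031, 0.1211]
eef_rot: [0.97, 0.033, 0.01, 0.243]
force: [0.3, -0.5, 11.4]
gripper_width: 0.028
grip_force: 45.0
```

```bash
python3 -c "
from h import *
bd()
c=cam('wrist');a=cam('side')[0][150:270,190:340]
save('w4.png',np.hstack([c[0][:, :400],cv2.resize(a,(400,384))]))"
```

```text
t 13.43 board mm [17.8 43.7 71. ] F [5.81 0.22 9.77] tilt 0.16 grip 0.028 q [-0.02  0.44 -0.41  1.68  0.66  1.31 -2.17]
```

View pics/w4.png

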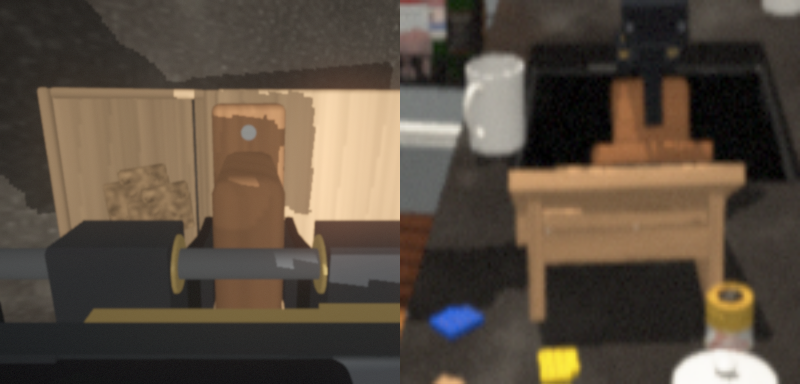

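The wrist view shows two bits overlapping inside the tray at about (150,195), with the sole at the lower edge. Next is the near pair.

Request:
step_arm --deltas '[{"turn":[0,0,0],"slide":[0,0,-1],"fingers":255},{"turn":[0,0,0],"slide":[0,0,-3],"fingers":255},{"turn":[0,0,0],"slide":[-1,1.5,-5],"fingers":255},{"turn":[0,0,0],"slide":[-2.5,4.5,-6],"fingers":255},{"turn":[0,0,0],"slide":[-4,8,-6],"fingers":255},{"turn":[0,0,0],"slide":[-5.5,11,-6],"fingers":255},{"turn":[0,0,0],"slide":[-7,14,-6],"fingers":255},{"turn":[0,0,0],"slide":[-8.5,16.6,-6],"fingers":255}]'

```text
time_s: 14.2
position: [0.5097, -0.1217, 0.2507]
eef_rot: [0.97, 0.033, 0.008, 0.241]
force: [0.4, -1.1, -2.4]
gripper_width: 0.0276
grip_force: 45.0
```

```bash
python3 - <<'E'
from h import *
bd()
go(o+M@[.184,-.041,.077],MT)
c=cam('top');save('t5.png',cv2.resize(c[0][125:260,185:395],(600,386)))
for x in place_of('top','chip0_center'):
    q=x['point'];a,d=ray(c,q[1],q[0]);n=M[:,2];t=((o+n*.006-a)@n)/(d@n);print(x['conf'],(M.T@(a+t*d-o)).round(4))
E
```

```text
t 14.2 board mm [183.7 -44.  129.6] F [-0.16  0.32 -2.69] tilt 0.09 grip 0.0276 q [ 0.18  0.09 -0.37  1.8   0.53  1.35 -1.83]
turn [-0.04  0.08 -0.08] slide cm [0.31 0.04 5.26]
0.74 [ 0.277  -0.0941  0.006 ]
0.66 [ 0.1878 -0.1969  0.006 ]
0.32 [ 0.3941 -0.1388  0.006 ]
```

View pics/t5.png

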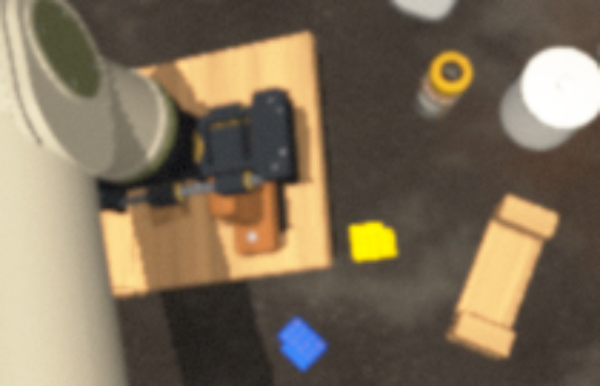

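The gripper is over the near column and hides the bits. I'm descending.

Request:
step_arm --deltas '[{"turn":[0,0,0],"slide":[0.3,0,1],"fingers":255},{"turn":[0,0,0],"slide":[0.3,0,2],"fingers":255},{"turn":[0,0,0],"slide":[0.3,0,3],"fingers":255},{"turn":[0,0,0],"slide":[0.3,0,4],"fingers":255},{"turn":[0,0,0],"slide":[0.3,0,4.7],"fingers":255},{"turn":[0,0,0],"slide":[0.3,0,5.1],"fingers":255},{"turn":[0,0,0],"slide":[0.3,0,5.2],"fingers":255},{"turn":[0,0,0],"slide":[0.3,0,5.2],"fingers":255}]'

```text
time_s: 14.97
position: [0.5154, -0.1438, 0.2039]
eef_rot: [0.97, 0.034, 0.008, 0.241]
force: [-0.8, -0.4, -3.0]
gripper_width: 0.0274
grip_force: 45.0
```

```bash
python3 -c "
from h import *
bd()"
```

```text
t 14.97 board mm [181.5 -39.8  77.8] F [-1.11 -0.82 -2.76] tilt 0.07 grip 0.0274 q [ 0.2   0.14 -0.35  1.85  0.57  1.25 -1.85]
```

Request:
step_arm --deltas '[{"turn":[0,0,0],"slide":[0,0.2,0.1],"fingers":255},{"turn":[0,0,0],"slide":[0,0.2,0.2],"fingers":255},{"turn":[0,0,0],"slide":[0,0.2,0.3],"fingers":255},{"turn":[0,0,0],"slide":[0,0.2,0.4],"fingers":255},{"turn":[0,0,0],"slide":[0,0.2,0.45],"fingers":255},{"turn":[0,0,0],"slide":[0,0.2,0.5],"fingers":255},{"turn":[0,0,0],"slide":[0,0.2,0.5],"fingers":255},{"turn":[0,0,0],"slide":[0,0.2,0.5],"fingers":255}]'

```text
time_s: 15.63
position: [0.5157, -0.1479, 0.2008]
eef_rot: [0.97, 0.034, 0.008, 0.241]
force: [-0.3, 0.0, -3.2]
gripper_width: 0.0277
grip_force: 45.0
```

```bash
python3 -c "
from h import *
bd()"
```

```text
t 15.63 board mm [183.7 -39.8  73.1] F [-1.55 -0.29 -2.8 ] tilt 0.05 grip 0.0277 q [ 0.21  0.15 -0.34  1.85  0.57  1.24 -1.85]
```

Request:
step_arm --deltas '[{"turn":[0,0,0],"slide":[0,0,0.05],"fingers":255},{"turn":[0,0,0],"slide":[0,0,0.1],"fingers":255},{"turn":[0,0,0],"slide":[0,0,0.15],"fingers":255},{"turn":[0,0,0],"slide":[0,0,0.2],"fingers":255},{"turn":[0,0,0],"slide":[0,0,0.2],"fingers":255},{"turn":[0,0,0],"slide":[0,0,0.2],"fingers":255},{"turn":[0,0,0],"slide":[0,0,0.2],"fingers":255},{"turn":[0,0,0],"slide":[0,0,0.2],"fingers":255}]'

```text
time_s: 16.3
position: [0.5159, -0.1486, 0.1996]
eef_rot: [0.97, 0.034, 0.008, 0.241]
force: [-3.5, 3.2, 6.3]
gripper_width: 0.028
grip_force: 45.0
```

```bash
python3 -c "
from h import *
bd()"
```

```text
t 16.3 board mm [183.7 -39.7  71.7] F [-0.07 -3.27  7.16] tilt 0.03 grip 0.028 q [ 0.21  0.15 -0.34  1.85  0.57  1.24 -1.85]
```

Request:
step_arm --deltas '[{"turn":[0,0,0],"slide":[0,0,0.03],"fingers":255},{"turn":[0,0,0],"slide":[0,-0.1,0.05],"fingers":255},{"turn":[0,0,0],"slide":[0,-0.4,0.05],"fingers":255},{"turn":[0,0,0],"slide":[0,-0.7,0.05],"fingers":255},{"turn":[0,0,0],"slide":[0,-1.1,0.05],"fingers":255},{"turn":[0,0,0],"slide":[0,-1.5,0.05],"fingers":255},{"turn":[0,0,0],"slide":[0,-1.9,0.05],"fingers":255},{"turn":[0,0,0],"slide":[0,-2.3,0.05],"fingers":255}]'

```text
time_s: 16.97
position: [0.5156, -0.1297, 0.1895]
eef_rot: [0.97, 0.033, 0.01, 0.243]
force: [0.7, -1.1, 8.3]
gripper_width: 0.0277
grip_force: 45.0
```

```bash
python3 -c "
from h import *
bd()"
```

```text
t 16.97 board mm [162.4 -38.7  71.7] F [4.96 0.59 6.8 ] tilt 0.16 grip 0.0277 q [ 0.18  0.16 -0.36  1.87  0.58  1.24 -1.9 ]
```

Request:
step_arm --deltas '[{"turn":[0,0,0],"slide":[0,-0.4,0.01],"fingers":255},{"turn":[0,0,0],"slide":[0,-0.8,0.02],"fingers":255},{"turn":[0,0,0],"slide":[0,-1.2,0.03],"fingers":255},{"turn":[0,0,0],"slide":[0,-1.6,0.04],"fingers":255},{"turn":[0,0,0],"slide":[0,-2.0,0.04],"fingers":255},{"turn":[0,0,0],"slide":[0,-2.4,0.05],"fingers":255},{"turn":[0,0,0],"slide":[0,-2.8,0.05],"fingers":255},{"turn":[0,0,0],"slide":[0,-3.2,0.05],"fingers":255}]'

```text
time_s: 17.63
position: [0.5139, -0.1019, 0.1744]
eef_rot: [0.969, 0.033, 0.01, 0.243]
force: [0.9, -1.6, 10.9]
gripper_width: 0.0277
grip_force: 45.0
```

```bash
python3 -c "
from h import *
bd()"
```

```text
t 17.63 board mm [130.7 -38.4  71.4] F [6.57 0.79 8.83] tilt 0.19 grip 0.0277 q [ 0.15  0.18 -0.38  1.88  0.59  1.24 -1.97]
```

Request:
step_arm --deltas '[{"turn":[0,0,0],"slide":[0,-0.4,0],"fingers":255},{"turn":[0,0,0],"slide":[0,-0.8,0.01],"fingers":255},{"turn":[0,0,0],"slide":[0,-1.2,0.01],"fingers":255},{"turn":[0,0,0],"slide":[0,-1.6,0.01],"fingers":255},{"turn":[0,0,0],"slide":[0,-2.0,0.01],"fingers":255},{"turn":[0,0,0],"slide":[0,-2.4,0.01],"fingers":255},{"turn":[0,0,0],"slide":[0,-2.8,0.02],"fingers":255},{"turn":[0,0,0],"slide":[0,-3.2,0.02],"fingers":255}]'

```text
time_s: 18.3
position: [0.512, -0.0738, 0.1593]
eef_rot: [0.969, 0.033, 0.01, 0.243]
force: [-0.3, -1.0, 11.7]
gripper_width: 0.0277
grip_force: 45.0
```

```bash
python3 -c "
from h import *
bd()"
```

```text
t 18.3 board mm [ 98.6 -38.3  71.3] F [ 6.38 -0.33  9.82] tilt 0.19 grip 0.0277 q [ 0.11  0.2  -0.4   1.89  0.59  1.25 -2.04]
```

Request:
step_arm --deltas '[{"turn":[0,0,0],"slide":[0,-0.4,0],"fingers":255},{"turn":[0,0,0],"slide":[0,-0.8,0],"fingers":255},{"turn":[0,0,0],"slide":[0,-1.2,0],"fingers":255},{"turn":[0,0,0],"slide":[0,-1.6,0],"fingers":255},{"turn":[0,0,0],"slide":[0,-2.0,0],"fingers":255},{"turn":[0,0,0],"slide":[0,-2.4,0],"fingers":255},{"turn":[0,0,0],"slide":[0,-2.8,0],"fingers":255},{"turn":[0,0,0],"slide":[0,-3.2,0],"fingers":255}]'

```text
time_s: 18.97
position: [0.5101, -0.0455, 0.1442]
eef_rot: [0.97, 0.033, 0.01, 0.243]
force: [0.1, -1.3, 11.2]
gripper_width: 0.0277
grip_force: 45.0
```

```bash
python3 -c "
from h import *
bd()"
```

```text
t 18.97 board mm [ 66.5 -38.3  71.3] F [6.46 0.05 9.3 ] tilt 0.18 grip 0.0277 q [ 0.07  0.23 -0.42  1.89  0.6   1.25 -2.11]
```

Request:
step_arm --deltas '[{"turn":[0,0,0],"slide":[0,-0.4,0],"fingers":255},{"turn":[0,0,0],"slide":[0,-0.8,0],"fingers":255},{"turn":[0,0,0],"slide":[0,-1.2,0],"fingers":255},{"turn":[0,0,0],"slide":[0,-1.6,0],"fingers":255},{"turn":[0,0,0],"slide":[0,-2.0,0],"fingers":255},{"turn":[0,0,0],"slide":[0,-2.4,0],"fingers":255},{"turn":[0,0,0],"slide":[0,-2.8,0],"fingers":255},{"turn":[0,0,0],"slide":[0,-3.2,0],"fingers":255}]'

```text
time_s: 19.63
position: [0.5082, -0.0173, 0.1291]
eef_rot: [0.97, 0.033, 0.01, 0.243]
force: [0.3, -0.7, 12.3]
gripper_width: 0.0282
grip_force: 45.0
```

```bash
python3 -c "
from h import *
bd()"
```

```text
t 19.63 board mm [ 34.5 -38.2  71.2] F [ 6.35  0.26 10.51] tilt 0.17 grip 0.0282 q [ 0.03  0.26 -0.44  1.89  0.61  1.25 -2.18]
```

Request:
step_arm --deltas '[{"turn":[0,0,0],"slide":[0,-0.2,0],"fingers":255},{"turn":[0,0,0],"slide":[0,-0.5,0],"fingers":255},{"turn":[0,0,0],"slide":[0,-0.8,0],"fingers":255},{"turn":[0,0,0],"slide":[0,-1.1,0],"fingers":255},{"turn":[0,0,0],"slide":[0,-1.4,0],"fingers":255},{"turn":[0,0,0],"slide":[0,-1.6,0],"fingers":255},{"turn":[0,0,0],"slide":[0,-1.7,0],"fingers":255},{"turn":[0,0,0],"slide":[0,-1.7,0],"fingers":255}]'

```text
time_s: 20.3
position: [0.5071, -0.002, 0.121]
eef_rot: [0.97, 0.033, 0.01, 0.242]
force: [0.3, 0.1, 10.4]
gripper_width: 0.0277
grip_force: 45.0
```

```bash
python3 -c "
from h import *
bd()
c=cam('wrist')
save('w6.png',c[0])"
```

```text
t 20.3 board mm [ 17.2 -38.2  71.3] F [4.79 0.35 9.25] tilt 0.16 grip 0.0277 q [ 0.    0.28 -0.45  1.89  0.61  1.26 -2.22]
```

View pics/w6.png

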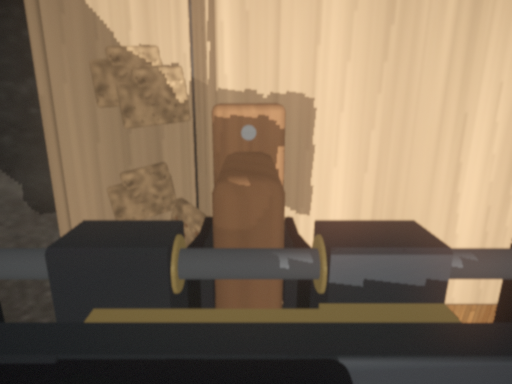

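The far pair lies in the tray at (140,85). One near bit is at (145,190), and another at (190,215) is partly hidden, possibly leaning at the edge. I'll lift the scraper and look.

Request:
step_arm --deltas '[{"turn":[0,0,0],"slide":[0,0,-1],"fingers":255},{"turn":[0,0,0],"slide":[0,0,-3],"fingers":255},{"turn":[0,0,0],"slide":[-1,1.5,-5],"fingers":255},{"turn":[0,0,0],"slide":[-3,4,-7],"fingers":255},{"turn":[0,0,0],"slide":[-5,6,-9],"fingers":255},{"turn":[0,0,0],"slide":[-7,7,-11],"fingers":255},{"turn":[0,0,0],"slide":[-8,7,-12],"fingers":255},{"turn":[0,0,0],"slide":[-8,7,-12],"fingers":255}]'

```text
time_s: 21.02
position: [0.4256, -0.0115, 0.2606]
eef_rot: [0.97, 0.034, 0.01, 0.241]
force: [0.3, 1.3, -2.8]
gripper_width: 0.0278
grip_force: 45.0
```

```bash
python3 -c "
from h import *
bd()
c=cam('wrist')
save('w7.png',c[0])
for x in place_of('wrist','chip0_center'): print(x['conf'],x['point'],onz(c,x['point'][1],x['point'][0],.015).round(3))
t=fitp.o-np.array([fitp.h[0],fitp.h[1],0])*.046;print('tray',t)"
```

```text
t 21.02 board mm [  86.1 -120.2  192.8] F [-2.42  0.42 -1.94] tilt 0.21 grip 0.0278 q [ 0.05 -0.05 -0.48  1.92  0.44  1.46 -2.02]
0.7 [192.7, 277.1] [ 0.38  -0.191  0.015]
tray [0.54328263 0.02828735 0.05      ]
```

View pics/w7.png

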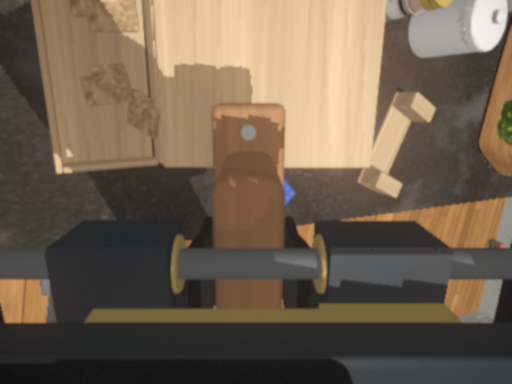

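The view shows the board face clear. The far pair is at (105,10), one near bit at (105,85), and the fourth at (143,112) looks foreshortened against the tray's board-side wall. My picture budget is used up, so I'll measure the fourth bit numerically.

```bash
python3 - <<'E'
from h import *
c=cam('wrist');im=c[0]
np.savez('w7.npz',im=im,K=c[1],p=c[2],r=c[3])
for n,(u,v) in dict(lit=(300,60),shad=(200,85),trayshad=(90,40),trayfloor=(90,140),chip=(105,85),chip4=(143,112)).items(): print(n,im[v-3:v+4,u-3:u+4].reshape(-1,3).mean(0).round())
lab=cv2.cvtColor(cv2.GaussianBlur(im,(3,3),0),cv2.COLOR_RGB2HSV)
for v in range(60,170,6): print(v,' '.join('%3d'%lab[v,u,2] for u in range(60,180,4)))
n=M[:,2]
for q in [(105,85),(143,112)]: print(onz(c,*q,.015).round(3))
for x in [.0]:
    for y in (-.12,-.09,-.06,-.03,0): print('edge',y,proj(c,o+M@[x,y,0]).round(0),'floor below',proj(c,(o+M@[x,y,0])*[1,1,0]+[0,0,.006]).round(0))
E
```

```text
lit [235. 203. 163.]
shad [164. 135. 103.]
trayshad [136. 112.  84.]
trayfloor [149. 123.  94.]
chip [127. 102.  75.]
chip4 [125. 100.  73.]
60 148 149 146 142 147 144 140 141 137 137 145 145 143 141 137 141 151 151 154 149 151 141 131 150 185 229 237 234 230 227
66 151 148 148 142 148 145 141 139 140 139 136 148 132 128 123 134 141 152 153 149 150 150 120 148 161 214 235 235 223 183
72 153 149 150 143 147 146 142 137 129 119 127 132 146 136 122 123 132 150 154 150 150 151 113 145 157 165 226 236 222 166
78 154 150 151 144 146 134 124 120 119 118 126 143 142 135 125 128 127 140 153 150 150 153 107 145 155 160 163 173 169 161
84 154 152 152 146 146 138 138 128 139 122 129 127 130 138 133 135 138 130 152 151 150 154 103 144 153 160 161 168 161 160
90 154 153 153 148 145 146 133 126 141 144 134 128 124 130 138 128 131 127 122 132 148 152 104 142 153 158 159 168 161 160
96 153 156 154 150 145 149 125 116 137 150 144 139 134 124 121 122 126 129 119 143 140 136 113 140 151 157 158 168 161 160
102 153 157 154 152 145 150 143 145 133 134 143 143 138 141 129 132 144 132 121 136 136 130 129 12
[... 963 characters left out ...]
50 149 150 153 148 148 155 106 139 152 157 162 164 158
156 147 171 227 187 158 151 148 143 151 150 148 147 149 150 146 140 149 147 147 149 143 140 144 109 136 154 155 161 164 158
162 174 151 143 140 140 134 133 130 131 130 130 130 131 132 133 135 138 140 143 145 148 149 150 152 147 138 152 161 164 158
168 201 194 202 157 150 150 150 149 148 146 143 137 134 128 118 114 105  93  86  76  68  67  62  60  59  57  79  95  95  94
[0.508 0.028 0.015]
[ 0.483 -0.009  0.015]
edge -0.12 [167. 168.] floor below [158. 162.]
edge -0.09 [165. 140.] floor below [156. 136.]
edge -0.06 [163. 110.] floor below [154. 109.]
edge -0.03 [161.  79.] floor below [152.  81.]
edge 0 [159.  46.] floor below [149.  51.]
```

Numerically, the fourth bit's upper corner (column 160) lies below the board edge (column 164) and above the tray's floor corner (column 154). It leans inside the tray with its centre about 15–20 mm up, which is within the limit. I'll return the scraper.

```bash
python3 -c "
from h import *
go([.4542,-.4169,.25],R.from_quat([.978185,-.207733,0,0]).as_matrix())"
```

```text
turn [27.41 -6.78 27.41] slide cm [-2.000e-02  3.545e+01  1.965e+01]
```

Request:
step_arm --deltas '[{"turn":[3,-1,3],"slide":[0,2,-0.5],"fingers":255},{"turn":[6,-2,6],"slide":[0,5.5,0],"fingers":255},{"turn":[10,-3,10],"slide":[0,9,2],"fingers":255},{"turn":[14,-4,14],"slide":[0,13,4],"fingers":255},{"turn":[18,-5,18],"slide":[0,16.5,6],"fingers":255},{"turn":[22,-6,22],"slide":[0,20,8],"fingers":255},{"turn":[25,-6.5,25],"slide":[0,23.5,10.5],"fingers":255},{"turn":[27.4,-6.8,27.4],"slide":[0,26.5,12.5],"fingers":255}]'

```text
time_s: 21.83
position: [0.4455, -0.3085, 0.2701]
eef_rot: [0.978, -0.21, -0.001, -0.001]
force: [1.1, 1.2, -3.8]
gripper_width: 0.0274
grip_force: 45.0
```

```bash
python3 -c "
from h import *
go([.4542,-.4169,.20],R.from_quat([.978185,-.207733,0,0]).as_matrix())"
```

```text
turn [-0.06  0.1  -0.31] slide cm [5.26 9.53 6.99]
```

Request:
step_arm --deltas '[{"turn":[0,0,0],"slide":[1.2,2.1,0],"fingers":255},{"turn":[0,0,0],"slide":[2.5,4.5,1],"fingers":255},{"turn":[0,0,0],"slide":[3.7,6.7,2],"fingers":255},{"turn":[0,0,0],"slide":[4.7,8.6,3.5],"fingers":255},{"turn":[0,0,0],"slide":[5.3,9.5,5],"fingers":255},{"turn":[0,0,0],"slide":[5.3,9.5,6.5],"fingers":255},{"turn":[0,0,0],"slide":[5.3,9.5,7],"fingers":255},{"turn":[0,0,0],"slide":[5.3,9.5,7],"fingers":255}]'

```text
time_s: 22.5
position: [0.4554, -0.4122, 0.1986]
eef_rot: [0.978, -0.208, -0.003, -0.001]
force: [-0.2, 0.2, -2.9]
gripper_width: 0.028
grip_force: 45.0
```

```bash
python3 -c "
from h import *
go([.4542,-.4169,.0897],R.from_quat([.978185,-.207733,0,0]).as_matrix())"
```

```text
turn [-0.04  0.31  0.01] slide cm [ 0.14  0.49 10.89]
```

Request:
step_arm --deltas '[{"turn":[0,0,0],"slide":[0,0,2],"fingers":255},{"turn":[0,0,0],"slide":[0,0,4],"fingers":255},{"turn":[0,0,0],"slide":[0,0,6],"fingers":255},{"turn":[0,0,0],"slide":[0,0,6.5],"fingers":255},{"turn":[0,0,0],"slide":[0,0,6.5],"fingers":255},{"turn":[0,0,0],"slide":[0,0,6.5],"fingers":255},{"turn":[0,0,0],"slide":[0,0,6.5],"fingers":255},{"turn":[0,0,0],"slide":[0,0,6.5],"fingers":255}]'

```text
time_s: 23.17
position: [0.457, -0.4134, 0.1385]
eef_rot: [0.978, -0.208, 0.001, 0.001]
force: [-0.9, -0.0, -2.3]
gripper_width: 0.0275
grip_force: 45.0
```

```bash
python3 -c "
from h import *
go([.4542,-.4169,.0897],R.from_quat([.978185,-.207733,0,0]).as_matrix())"
```

```text
turn [ 0.03 -0.14  0.  ] slide cm [-0.12  0.43  4.88]
```

Request:
step_arm --deltas '[{"turn":[0,0,0],"slide":[-0.1,0.4,0],"fingers":255},{"turn":[0,0,0],"slide":[-0.1,0.4,1],"fingers":255},{"turn":[0,0,0],"slide":[-0.1,0.4,2],"fingers":255},{"turn":[0,0,0],"slide":[-0.1,0.4,3],"fingers":255},{"turn":[0,0,0],"slide":[-0.1,0.4,3.8],"fingers":255},{"turn":[0,0,0],"slide":[-0.1,0.4,4.3],"fingers":255},{"turn":[0,0,0],"slide":[-0.1,0.4,4.5],"fingers":255},{"turn":[0,0,0],"slide":[-0.1,0.4,4.6],"fingers":255}]'

```text
time_s: 23.83
position: [0.4536, -0.4159, 0.0903]
eef_rot: [0.978, -0.208, -0.0, -0.0]
force: [-0.3, -0.5, -2.9]
gripper_width: 0.0278
grip_force: 45.0
```

```bash
python3 -c "
from h import *
go([.4542,-.4169,.0897],R.from_quat([.978185,-.207733,0,0]).as_matrix())"
```

```text
turn [-0.01  0.04  0.  ] slide cm [0.09 0.07 0.06]
```

Request:
step_arm --deltas '[{"turn":[0,0,0],"slide":[0.1,0,0],"fingers":255},{"turn":[0,0,0],"slide":[0.1,0,0.03],"fingers":255},{"turn":[0,0,0],"slide":[0.1,0,0.06],"fingers":255},{"turn":[0,0,0],"slide":[0.1,0,0.09],"fingers":255},{"turn":[0,0,0],"slide":[0.1,0,0.12],"fingers":255},{"turn":[0,0,0],"slide":[0.1,0,0.12],"fingers":255},{"turn":[0,0,0],"slide":[0.1,0,0.12],"fingers":255},{"turn":[0,0,0],"slide":[0.1,0,0.12],"fingers":255}]'

```text
time_s: 24.5
position: [0.4547, -0.4165, 0.0897]
eef_rot: [0.978, -0.208, 0.0, 0.0]
force: [0.3, -0.2, -2.2]
gripper_width: 0.0279
grip_force: 45.0
```

Request:
step_arm --deltas '[{"turn":[0,0,0],"slide":[0,0,0.03],"fingers":255},{"turn":[0,0,0],"slide":[0,0,0.06],"fingers":255},{"turn":[0,0,0],"slide":[0,0,0.09],"fingers":255},{"turn":[0,0,0],"slide":[0,0,0.09],"fingers":255},{"turn":[0,0,0],"slide":[0,0,0.09],"fingers":255},{"turn":[0,0,0],"slide":[0,0,0.09],"fingers":255},{"turn":[0,0,0],"slide":[0,0,0.09],"fingers":255},{"turn":[0,0,0],"slide":[0,0,0.09],"fingers":255}]'

```text
time_s: 25.17
position: [0.4547, -0.4165, 0.0897]
eef_rot: [0.978, -0.208, 0.0, 0.0]
force: [-4.1, 3.9, 5.8]
gripper_width: 0.0279
grip_force: 45.0
```

Seated. Releasing now.

Request:
step_arm --deltas '[{"turn":[0,0,0],"slide":[0,0,-0.05],"fingers":255},{"turn":[0,0,0],"slide":[0,0,-0.05],"fingers":150},{"turn":[0,0,0],"slide":[0,0,-0.05],"fingers":100},{"turn":[0,0,0],"slide":[0,0,-0.05],"fingers":50},{"turn":[0,0,0],"slide":[0,0,-0.05],"fingers":0},{"turn":[0,0,0],"slide":[0,0,-0.05],"fingers":0},{"turn":[0,0,0],"slide":[0,0,-0.05],"fingers":0},{"turn":[0,0,0],"slide":[0,0,-0.05],"fingers":0}]'

```text
time_s: 25.83
position: [0.4546, -0.4165, 0.0893]
eef_rot: [0.978, -0.208, 0.0, 0.0]
force: [-0.3, -0.2, 0.1]
gripper_width: 0.0665
grip_force: 0.0
```

Request:
step_arm --deltas '[{"turn":[0,0,0],"slide":[0,0,0],"fingers":0},{"turn":[0,0,0],"slide":[0,0,0],"fingers":0},{"turn":[0,0,0],"slide":[0,0,0],"fingers":0},{"turn":[0,0,0],"slide":[0,0,0],"fingers":0},{"turn":[0,0,0],"slide":[0,0,0],"fingers":0},{"turn":[0,0,0],"slide":[0,0,-1],"fingers":0},{"turn":[0,0,0],"slide":[0,0,-3],"fingers":0},{"turn":[0,0,0],"slide":[0,0,-6],"fingers":0}]'

```text
time_s: 26.5
position: [0.4535, -0.4155, 0.1482]
eef_rot: [0.978, -0.208, -0.002, -0.001]
force: [0.6, -0.3, -0.0]
gripper_width: 0.087
grip_force: 0.0
```

Request:
step_arm --deltas '[{"turn":[0,0,0],"slide":[0,0,-3],"fingers":0},{"turn":[0,0,0],"slide":[0,0,-6],"fingers":0},{"turn":[0,0,0],"slide":[0,0,-9],"fingers":0},{"turn":[0,0,0],"slide":[-2,0,-11],"fingers":0},{"turn":[0,0,0],"slide":[-5,0,-11],"fingers":0},{"turn":[0,0,0],"slide":[-9,0,-11],"fingers":0},{"turn":[0,0,0],"slide":[-12,0,-11],"fingers":0},{"turn":[0,0,0],"slide":[-12,0,-11],"fingers":0}]'

```text
time_s: 27.17
position: [0.3403, -0.367, 0.2606]
eef_rot: [0.978, -0.209, 0.0, 0.0]
force: [-0.0, -0.5, 0.2]
gripper_width: 0.0871
grip_force: 0.0
```

```bash
python3 - <<'E'
from h import *
s=read_state();print(s['time_s'],s['position'],s['gripper_width'],s['force'])
ct=cam('top')
tc=fitp.o*[1,1,0]-np.array([fitp.h[0],fitp.h[1],0])*.046;ty=M[:,1]
for l,z in [('scraper_center',.078),('rest_top',.042),('chip0_center',.015)]:
    for x in place_of('top',l):
        P=onz(ct,x['point'][1],x['point'][0],z);print(l,round(x['conf'],2),np.round(x['point']),P.round(3),'tray xy',np.round([(P-tc)@fitp.h,(P-tc)@ty],3))
# rectify tray/board region darkness: mark chips in tray
im=cv2.cvtColor(ct[0],cv2.COLOR_RGB2HSV)[:,:,2]
for xx in np.arange(-.045,.05,.01):
    print(round(xx,3),' '.join('%3d'%im[tuple(np.round(proj(ct,tc+fitp.h*xx+ty*yy+[0,0,.01])).astype(int)[::-1])] for yy in np.arange(-.11,.115,.01)))
print('board')
for xx in np.arange(.01,.22,.03):
    print(round(xx,3),' '.join('%3d'%im[tuple(np.round(proj(ct,o+M@[xx,yy,0])).astype(int)[::-1])] for yy in np.arange(-.11,.115,.01)))
cs=cam('side')
for l in ['scraper_center','rest_top']:
    for x in place_of('side',l): print('side',l,x['conf'],x['point'])
E
```

```text
27.1667 [ 0.34028028 -0.36699799  0.26059838] 0.08705406248881695 [-0.00858912 -0.49262954  0.23913448]
scraper_center 0.56 [218. 366.] [ 0.451 -0.419  0.078] tray xy [ 0.44  -0.123]
rest_top 0.62 [219. 363.] [ 0.454 -0.42   0.042] tray xy [ 0.441 -0.12 ]
chip0_center 0.71 [207. 314.] [ 0.496 -0.277  0.015] tray xy [ 0.301 -0.069]
chip0_center 0.59 [176. 214.] [0.591 0.037 0.015] tray xy [-0.006  0.048]
chip0_center 0.52 [245. 294.] [ 0.377 -0.212  0.015] tray xy [ 0.228 -0.183]
-0.045 238 252 252 229 228 243 252 247 241 251 251 225 226 228 231 250 224 228 250 250 226 227 225
-0.035 241 253 253 253 252 253 253 253 253 252 252 252 252 252 252 252 252 252 252 251 252 251 243
-0.025 235 249 251 251 251 251 249 247 244 250 250 251 250 250 245 228 239 247 248 247 247 248 244
-0.015 245 251 251 249 249 246 242 243 225 238 246 247 247 243 231 239 230 228 247 247 247 247 244
-0.005 243 251 250 251 251 249 240 234 235 235 245 247 243 235 240 228 226 232 240 245 246 245 244
0.005 234 247 247 247 247 247 227 224 236 227 246 248 248 242 236 230 236 229 234 250 250 250 248
0.015 235 251 251 250 2
[... 426 characters left out ...]
7 249 249 248 248 246 246 249 248 247 246 246
0.04 247 247 246 247 249 248 248 248 249 248 248 248 248 249 249 248 249 248 249 249 248 248 249
0.07 252 252 252 251 252 251 252 252 251 251 251 251 251 252 252 252 252 252 252 252 252 252 252
0.1 248 247 247 248 248 248 247 246 248 248 247 247 246 245 245 245 244 243 242 242 240 238 242
0.13 246 246 246 246 245 245 246 246 246 246 246 246 248 246 247 248 248 246 247 247 247 247 247
0.16 250 249 248 248 248 247 246 246 247 248 246 247 248 249 247 248 249 248 246 247 247 247 245
0.19 245 246 245 246 247 247 247 247 248 247 247 246 247 246 246 244 247 248 247 247 248 246 246
side scraper_center 0.88 [268.6, 230.5]
side rest_top 0.72 [279.4, 232.5]
```

```bash
python3 -c "
from station import *
print(job_done())"
```

```text
the job is handed in; nothing more can be done
None
```

I've handed the job in, and no verdict came back: all four bits look to be in the crumb tray (one leaning against its board-side wall), and the scraper is back on its rest and let go, after two wipes at about 9–13 N.

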